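Put the young cheese under the press

TASK

Put the young cheese under the press: slide its filled mould back along the press board, without lifting it, until it stands centred under the pressing plate, then wind the T-handle clockwise until the flange on the screw stands between the two rings of the gauge pins, and still stands there once the curd has settled. Be gentle: do not shove the mould hard, never squeeze the cheese well past the second ring, and leave everything else on the counter where it stands.

Things in the scene. Friction and masses are not known exactly. Their poses are not given: they have to be found in the camera images.
- press: The cheese press, fixed: a beech board (280 x 230 mm, top 26 mm above the counter) with two steel posts (16 mm thick, 85 mm left and right of the screw axis) that carry a crossbeam. Origin: on the vertical screw axis, at counter height. x points from its open front to its back, y left, z up; the front faces the robot's right. The board reaches from 190 mm in front of the axis to 90 mm behind it.
- crossbeam (a point): Centre of the top face of the press's steel crossbeam, on the screw axis, 214 mm above the counter. The beam is 30 mm deep, 206 mm wide and 22 mm high; round nuts over the posts, 85 mm to each side, stand up to 232 mm above the counter.
- mould: The filled cheese mould, loose, standing on the front part of the press board: a round perforated white plastic tub, 110 mm across and 70 mm high (too wide to grasp), 0.6 to 0.9 kg, a wooden follower on top. Origin: centre of its underside. It slides at a few newtons and does not coast; over 20 N from the hand dents it. Pushed low with the fingers spread, it cradles between them.
- follower_top (a point): Centre of the top of the follower, a wooden disc 94 mm across standing 14 mm proud of the mould's rim, 84 mm above the mould's underside when unloaded. Under load it sinks slowly into the curd: about 0.8 mm per newton, settling over one or two seconds, so the spring relaxes a few mm after winding stops.
- plate: The round steel pressing plate, 80 mm across and 8 mm thick, hanging on the screw axis from its spring. Origin: centre of its underside. It starts 17 to 29 mm above the height of the follower's top.
- handle_hub (a point): Centre of the T-handle on top of the screw, on the screw axis: a level steel bar, 12 mm thick and 160 mm long, with 20 mm balls at its ends, and a hub 28 mm across. It starts about 0.30 m above the counter and sinks with the screw; in use it never comes lower than 24 mm above the crossbeam.
- handle_end (a point): Centre of one of the two end balls of the T-handle, 80 mm from the hub; the second ball is straight across from it.
- handle (a joint): Angle of the T-handle (rad), growing clockwise as seen from above, which lowers the screw by 12 mm a turn. Winding takes about 0.1 N m; it is self-locking and stays where it is left. It starts between -3.1 and 3.1.
- spring (a joint): Squeeze of the press spring (m), what the gauge shows: 0 while the plate hangs free, growing as the plate is pressed up towards the flange, 0.030 at most. The plate presses with 3.8 N as it touches and 0.45 N more per mm. The upper rings are level with the flange's top at 0.008, the lower ones at 0.018. Beyond about 0.026 (16 N) the cheese is over-pressed.
- flange (a point): Centre of the top face of the flange, a steel disc 76 mm across and 5 mm thick on the screw, above the spring; it moves down with the screw. Through it rise the gauge: two thin steel pins fixed to the plate, 29 mm before and behind the axis, with two brass rings on each, 10 mm apart. The flange's top must end between the rings.
- jug: A white jug, 120 mm high and 90 mm across, with a handle; stands left of the rear of the press. Origin: centre of its underside. To be left alone.
- empty_mould: An empty, smaller mould, 84 mm across and 60 mm high; stands left of the press, not on the board. Origin: centre of its underside. To be left alone.
- skimmer: A steel skimming spoon, 200 mm long, lying along the rear edge of the press board. To be left alone.
- salt_pot: A lidded marble salt pot, 76 mm across and 82 mm high, in front of the board to the right. Origin: centre of its underside. To be left alone.
- mug: A blue mug, 80 mm across and 85 mm high, with a handle, left of the front of the board. Origin: centre of its underside. To be left alone.
Mind the look-alikes: they are no part of the job. What is shaped like the mould but pink is not meant.

How it is judged:
By the outcome, as a careful person would: the job done as asked, in the order asked, and still so for the second after the job is handed in, with the robot touching nothing.
It also fails if it takes over 72 s, if anything falls off the work surface, if the arm or the gripper's body presses on something with over 40 N, if the wrist force passes 120 N, or if a joint passes its speed limit or range.

ROBOT

A 6-joint arm with a two-finger parallel gripper is mounted at the origin on the work surface. World frame = base frame: x ahead of the robot, y to its left, z up, the work surface at z = 0. Lengths are in m, angles in degrees, forces in N, time in s.
With the tool pointing down it reaches from about 0.4 to 0.825 m from the base axis. Payload 7 kg.
Tool frame: the origin (TCP) lies on the centre line of the jaws, within the pads' length; the fingertips stand 19 mm ahead of it and the grasp point (between the pads) is the TCP (r.tips_ahead is the distance from the TCP to the fingertips, in m); z points along the fingers, y is the line along which they close (so a half turn about z gives the same grasp; the last joint's range is limited). The gripper opens to 88 mm and grips with 3 to 60 N. Pads are 19 mm wide; open, the fingers measure 130 mm over their backs; the gripper's body (78 mm by 193 mm) begins 47 mm behind the grasp point.
Start: joints at [-46.748, 20.546, 0.682, 0, -70.136, -16.507], TCP at [0.304, -0.603, 0.246] pointing down, gripper open.
Joint ranges: [-176.03, 176.03], [-82.01, 121.73], [-58.28, 71.71], [-173.87, 95.51], [-174.79, -0.11], [-173.66, 173.66]. Speed limits (degrees/s): [136.94, 136.94, 172.46, 180, 180, 180].

INTERFACE

Orientations are given as [roll, pitch, yaw] about the fixed x, y, z axes, in that order (R = Rz(yaw) Ry(pitch) Rx(roll)).
In Python, from plant import r, viewer, close_job gives the robot as it stands. The module is installed in compiled form; this text tells all that it offers.
- The arm moves only by the tool arm_command, never from a script. Its arguments are lists of equal length, an entry for each row: "travel": the shift along the world's x, y, z scaled (see below), a list of three; "delta_rot": the turn, a rotation vector about the world's x, y, z scaled (see below), a list of three. In form: {"travel": [[dx, dy, dz], ...], "delta_rot": [[rx, ry, rz], ...]}. A call has 1 to 20 rows; each row is the pose to reach, as a shift and turn from the pose commanded when the call began; what a row does not reach only later rows make up. The controller multiplies each number of a shift by 0.5 m and each number of a turn by 90 degrees. A row lasts 1/8 s, in which the tool goes at most 62.5 mm and 10.7 degrees, less where a joint would pass 70% of its speed; a pose out of reach is approached as far as the arm can. A call with a number of a shift or a turn outside -1 to 1 is refused whole. A call with a gripper value outside its range is refused whole. "grip" is the opening, from 0 (shut) to 1 (fully open), set as the call begins (left out, the last holds). The fingers move at their own pace and stop on an object; "newtons" is the grip in N (left out, the last holds). Time passes only in rows, so rows that repeat a pose let the fingers close. It gives the time, the measured TCP pose, the force, the opening and the grip force at its end, in the units of the state.
- r.get_state(): the state, without advancing time (a new reading comes with each control period).
- viewer.capture(name): name is "scene" or "top" or "wrist"; returns a dict with "img" (400x640x3 uint8, red, green, blue), "camera_matrix" (3x3 intrinsics, pixels), "R" (3x3) and "t" (3): a world point X has camera coordinates R X + t; the wrist camera has in their place "mount" (4x4, takes a point from camera to tool coordinates, whose origin is the TCP and whose axes are the flange's). Camera axes: x right, y down, z forward; pixel columns grow to the right and rows downward; lengths in m; the calibration is good to about 2 mm. A picture is of the moment at which its call begins: read the wrist's pose just before it. There is no depth.
- close_job(): hands the job in; it is judged then, once.
The state is a dict: "time_s": time; "joints": joint angles; "qd": joint speeds; "joint_torque": joint torques, N m; "tcp_pos": TCP position; "eef_rot": TCP orientation; "contact_force": force on the tool from outside, world axes, zero at the start; "moment": the same for the moment, N m; "gripper_width": finger opening in m; "gripper_force": force on a finger pad.
Only numpy, scipy, OpenCV 4.12 (cv2) and the standard library are available. Lean on these libraries where they do the work, as an engineer would, in place of code of your own. Each camera call takes 0.05 s, during which the arm holds its last target. There are 200 camera calls.

## Working session

There is one attempt and no reset: what is moved stays moved. The work goes in short steps, Python scripts to look and compute and a tool call to move; the robot and the scene stay as the last step left them, time stands still between calls to the robot, and variables do not carry over. Pictures are saved under pics/ and viewed, at most 10 in all, crops included, and the job is handed in when it is done.

Besides the shell and the picture viewer there is one more tool, called after "Call:" in YAML: its name, and indented under it one key for each argument. arm_command: Moves the arm, as the interface text tells. Shifts and turns lie within -1 to 1; 1 stands for 0.5 m of shift or 90 degrees of turn. Its arguments: {"type":"object","properties":{"travel":{"type":"array"},"delta_rot":{"type":"array"},"grip":{"type":"number"},"newtons":{"type":"number"}},"required":["travel","delta_rot"]}

```bash
mkdir -p pics
cat > h.py <<'E'
import numpy as np, cv2
from plant import r, viewer, close_job
def cap(n,name):
    c=viewer.capture(n); cv2.imwrite(f'pics/{name}.png',c['img'][:,:,::-1]); np.savez(f'pics/{name}.npz',K=c['camera_matrix'],**{k:c[k] for k in('R','t','mount') if k in c}); return c
def ray(name,u,v):
    d=np.load(f'pics/{name}.npz'); R,t,K=d['R'],d['t'],d['K']
    o=-R.T@t; return o,R.T@np.linalg.solve(K,[u,v,1.])
def atz(name,u,v,z):
    o,d=ray(name,u,v); return o+d*(z-o[2])/d[2]
def proj(name,X):
    d=np.load(f'pics/{name}.npz'); p=d['K']@(d['R']@np.asarray(X,float)+d['t']); return p[:2]/p[2]
E
python3 - <<'E'
from h import *
for n in('scene','top'):
    c=cap(n,n+'0'); print(n,c['camera_matrix'].round(1).tolist(),(-c['R'].T@c['t']).round(3))
print(r.get_state())
E
```

```text
scene [[466.5, 0.0, 320.3], [0.0, 466.5, 196.1], [0.0, 0.0, 1.0]] [1.253 0.456 0.793]
top [[371.6, 0.0, 315.2], [0.0, 371.6, 199.5], [0.0, 0.0, 1.0]] [ 0.507 -0.014  1.044]
{'time_s': 0.1, 'joints': array([-4.67449089e+01,  2.05875008e+01,  6.37752875e-01, -1.87696703e-02,
       -7.01360787e+01, -1.65063350e+01]), 'qd': array([ 0.01468469, -0.04165559,  0.08986419,  0.11034147, -0.0100323 ,
        0.013358  ]), 'joint_torque': array([-1.43083442e-03, -5.84160769e+01,  2.93749523e+01,  7.01551393e+00,
        1.01525907e-02, -8.25574352e-05]), 'tcp_pos': array([ 0.30358577, -0.60240106,  0.24470155]), 'eef_rot': array([ 1.79912697e+02, -7.46922611e-03, -1.53257629e+02]), 'contact_force': array([-0.04156207, -0.05134815, -0.24999183]), 'moment': array([0.02082615, 0.01179224, 0.03693626]), 'gripper_force': 0.0, 'gripper_width': 0.08781819262346188}
```

View pics/scene0.png

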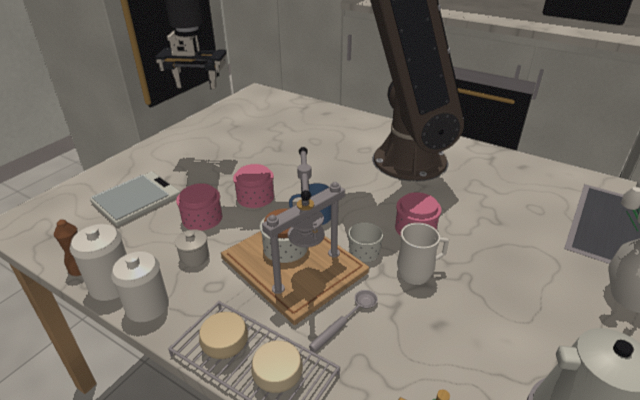

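View pics/top0.png

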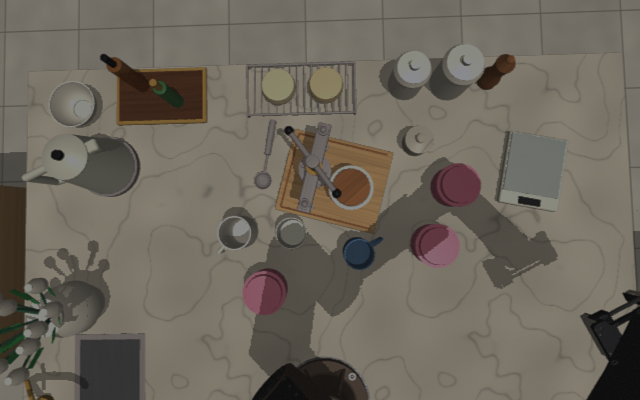

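The top view shows the press at about (315,165) with its open front to the image right. The mould with its brown follower is at (350,187), and the handle balls are at (290,131) and (337,193). I'll enlarge both views to get precise positions.

Run:
```python
import cv2,numpy as np
a=cv2.imread('pics/top0.png')[110:250,235:425]; cv2.imwrite('pics/c1.png',cv2.resize(a,None,fx=4,fy=4,interpolation=3))
a=cv2.imread('pics/scene0.png')[140:325,210:395]; a=cv2.resize(a,None,fx=3.2,fy=3.2,interpolation=3);cv2.imwrite('pics/c2.png',np.clip(a*1.5,0,255).astype('uint8'))
```

```text
(no output)
```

View pics/c1.png

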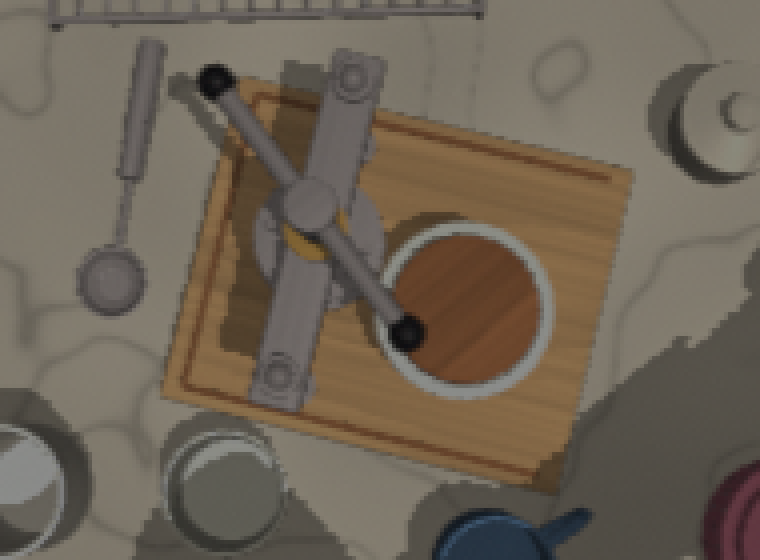

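View pics/c2.png

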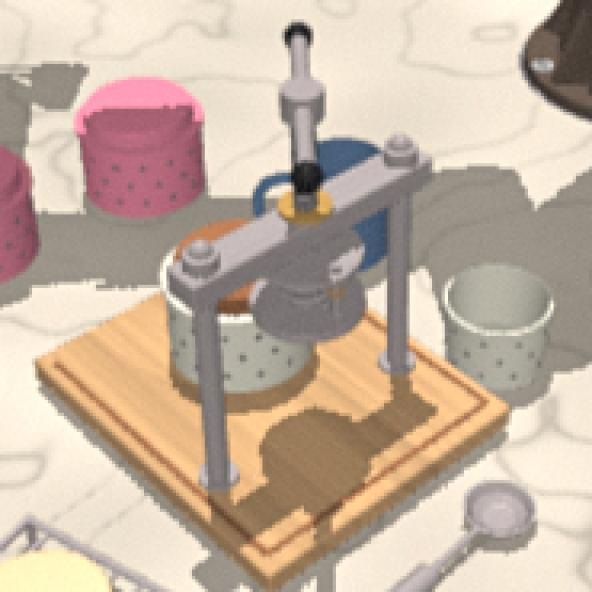

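Crop 1 (top):
- nuts at (353,76) and (278,372)
- balls at (216,81) and (407,333), hub at (311,205)
- mould rim centre at (466,310)
- board corners at (633,170), (557,493) and (163,398)

Crop 2 (scene):
- nuts at (201,250) and (402,145)
- balls at (298,35) and (305,180)
- rear board corners at (272,585) and (508,408), left corner at (37,362)

Next I fit the poses from these.

```bash
cat > fit.py <<'E'
from h import *
from scipy.optimize import least_squares
T=lambda x,y:(235+(x+.5)/4-.5,110+(y+.5)/4-.5)
S=lambda x,y:(210+(x+.5)/3.2-.5,140+(y+.5)/3.2-.5)
# press frame: x to back, y left ; front -> -y world side => x axis ~ +y world
L=[('top0',T(353,76),(0,-.085,.232)),('top0',T(278,372),(0,.085,.232)),
('top0',T(633,170),(-.19,-.115,.026)),('top0',T(557,493),(-.19,.115,.026)),('top0',T(163,398),(.09,.115,.026)),
('scene0',S(201,244),(0,-.085,.232)),('scene0',S(402,139),(0,.085,.232)),
('scene0',S(272,580),(.09,-.115,.026)),('scene0',S(508,406),(.09,.115,.026)),('scene0',S(37,360),(-.19,-.115,.026))]
def W(p,q):
    c,s=np.cos(p[2]),np.sin(p[2]); return np.array([p[0]+c*q[0]-s*q[1],p[1]+s*q[0]+c*q[1],q[2]])
for sy in(1,-1):
    f=lambda p:np.concatenate([proj(n,W(p,(q[0],sy*q[1],q[2])))-uv for n,uv,q in L])
    o=least_squares(f,[.6,0,1.5],loss='soft_l1'); print(sy,o.x,np.degrees(o.x[2]),o.cost); print(o.fun.size and f(o.x).reshape(-1,2).round(1).tolist())
    if sy==1: p=o.x
# handle: hub height and angle
H=[('top0',T(216,81),1),('top0',T(407,333),-1),('scene0',S(298,35),-1),('scene0',S(305,180),1)]
g=lambda q:np.concatenate([proj(n,[p[0]+s*.08*np.cos(q[1]),p[1]+s*.08*np.sin(q[1]),q[0]])-uv for n,uv,s in H])
o=least_squares(g,[.3,.8]);print('hub z,ang',o.x[0],np.degrees(o.x[1]),o.fun.round(1))
m=atz('top0',*T(466,310),.096);print('mould',m)
print('rim radius',np.linalg.norm(atz('top0',*T(466,222),.096)-m),np.linalg.norm(atz('top0',*T(554,310),.096)-m))
d=m[:2]-p[:2];c,s=np.cos(p[2]),np.sin(p[2]);print('mould in press',d@[c,s],d@[-s,c])
for n,(u,v) in dict(mug=(488,545),empty=(227,470)).items(): print(n,atz('top0',*T(u,v),.06 if n=='empty' else .085))
print('salt',atz('top0',417,139,.082), 'pink',atz('top0',456,186,.07),atz('top0',436,244,.07))
E
python3 fit.py
```

```text
1 [0.61827239 0.01260316 1.31164986] 75.15200094205363 4.184921011106775
[[-0.5, 0.2], [-0.1, 1.0], [0.1, -0.3], [-0.2, 0.6], [-1.2, 0.0], [-0.4, -0.1], [-0.7, -0.7], [-0.6, -0.2], [1.3, 0.2], [-2.0, 0.6]]
-1 [ 0.55915284 -0.01718036  2.6967186 ] 154.51059423360613 541.9178758327125
[[40.0, 80.0], [-12.1, -25.9], [1.0, -0.5], [-56.4, -114.8], [0.1, 1.0], [17.1, -52.9], [-5.1, 16.9], [22.2, -106.6], [0.4, -1.1], [-2.8, 0.4]]
hub z,ang 0.29696154113285983 35.63765834051751 [-0.1  0.6 -0.5  0.4  0.2  0.5  0.3 -0.7]
mould [ 0.58065074 -0.07874374  0.096     ]
rim radius 0.056446937195539656 0.05591045602702021
mould in press -0.0979375055217493 0.01295727396573752
mug [ 0.43034257 -0.089877    0.085     ]
empty [0.48079389 0.07919702 0.06      ]
salt [ 0.70296609 -0.25300925  0.082     ] pink [ 0.57956275 -0.35259863  0.07      ] [ 0.43038313 -0.29584708  0.07      ]
```

```bash
cat > mv.py <<'E'
from h import *
from scipy.spatial.transform import Rotation as Ro
P=np.array([.6183,.0126]); A=np.radians(75.15); XP=np.array([np.cos(A),np.sin(A),0]); YP=np.array([-np.sin(A),np.cos(A),0])
def pw(f,l,z): return np.r_[P,0]+XP*f+YP*l+[0,0,z]
E
python3 - <<'E'
from mv import *
s=r.get_state(); c=viewer.capture('wrist'); print(c['mount'].round(3).tolist())
R0=Ro.from_euler('xyz',s['eef_rot'],degrees=True)
tz=np.array([0,0,-1])*np.cos(np.pi/4)+XP*np.sin(np.pi/4); ty=YP
R1=Ro.from_matrix(np.c_[np.cross(ty,tz),ty,tz])
print('rot/90',((R1*R0.inv()).as_rotvec(degrees=True)/90).round(4))
for w in [(-.19,.013,.16)]: print(((pw(*w)-s['tcp_pos'])/.5).round(4))
print('unit fwd/.5',XP/.5,YP/.5)
E
```

```text
[[-0.001, -0.966, -0.258, 0.068], [1.0, -0.001, 0.0, -0.0], [-0.0, -0.258, 0.966, -0.139], [0.0, 0.0, 0.0, 1.0]]
rot/90 [ 0.399  -0.325   0.5089]
[ 0.5069  0.8694 -0.1694]
unit fwd/.5 [0.51257875 1.9332002  0.        ] [-1.9332002   0.51257875  0.        ]
```

Run:
```python
from mv import *
s=r.get_state()
R0=Ro.from_euler('xyz',s['eef_rot'],degrees=True); th=np.radians(40)
tz=np.array([0,0,-1])*np.cos(th)+XP*np.sin(th); ty=YP
R1=Ro.from_matrix(np.c_[np.cross(ty,tz),ty,tz])
print('rot/90',((R1*R0.inv()).as_rotvec(degrees=True)/90).round(4))
print(((pw(-.178,.013,.16)-s['tcp_pos'])/.5).round(4))
```

```text
rot/90 [ 0.3548 -0.2889  0.515 ]
[ 0.5131  0.8927 -0.1697]
```

Call:
arm_command:
  travel:
    - [0.05, 0.09, 0]
    - [0.1, 0.18, 0]
    - [0.15, 0.27, -0.01]
    - [0.2, 0.36, -0.02]
    - [0.26, 0.45, -0.04]
    - [0.31, 0.54, -0.07]
    - [0.36, 0.63, -0.1]
    - [0.41, 0.72, -0.13]
    - [0.46, 0.81, -0.16]
    - [0.5, 0.87, -0.17]
    - [0.513, 0.893, -0.17]
    - [0.513, 0.893, -0.17]
    - [0.513, 0.893, -0.17]
  delta_rot:
    - [0.035, -0.029, 0.05]
    - [0.07, -0.058, 0.1]
    - [0.11, -0.087, 0.155]
    - [0.14, -0.116, 0.206]
    - [0.18, -0.145, 0.258]
    - [0.21, -0.174, 0.31]
    - [0.25, -0.2, 0.36]
    - [0.285, -0.23, 0.41]
    - [0.32, -0.26, 0.465]
    - [0.355, -0.289, 0.515]
    - [0.355, -0.289, 0.515]
    - [0.355, -0.289, 0.515]
    - [0.355, -0.289, 0.515]
  grip: 1

```text
time_s: 1.78
tcp_pos: [0.5599, -0.1571, 0.1613]
eef_rot: [-179.9, 39.9, -104.8]
contact_force: [-0.9, 0.1, -0.2]
gripper_width: 0.0878
gripper_force: 0.0
```

Call:
arm_command:
  travel:
    - [0, 0, -0.03]
    - [0, 0, -0.07]
    - [0, 0, -0.11]
    - [0, 0, -0.15]
    - [0, 0, -0.18]
    - [0, 0, -0.2]
    - [0, 0, -0.21]
    - [0, 0, -0.21]
  delta_rot:
    - [0, 0, 0]
    - [0, 0, 0]
    - [0, 0, 0]
    - [0, 0, 0]
    - [0, 0, 0]
    - [0, 0, 0]
    - [0, 0, 0]
    - [0, 0, 0]

```text
time_s: 2.78
tcp_pos: [0.5603, -0.1563, 0.0555]
eef_rot: [-179.9, 40.0, -104.8]
contact_force: [0.3, -0.4, 0.5]
gripper_width: 0.0876
gripper_force: 0.0
```

Run:
```python
from mv import *
cap('scene','s1'); cap('top','t1')
a=cv2.imread('pics/s1.png')[130:325,170:400]; b=cv2.imread('pics/t1.png')[110:260,240:430]
a=cv2.resize(a,(460,390),interpolation=3); b=cv2.resize(b,(494,390),interpolation=3)[:,:335]
cv2.imwrite('pics/c3.png',np.clip(np.hstack([a,b])*1.4,0,255))
```

```text
[ WARN:0@5.758] global loadsave.cpp:1063 imwrite_ Unsupported depth image for selected encoder is fallbacked to CV_8U.
```

View pics/c3.png

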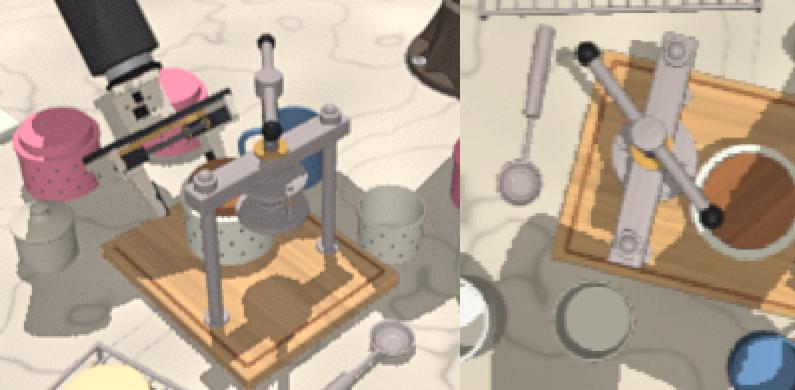

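The scene view shows both fingers astride the mould at about (160,210) and (215,160), with the mould untouched at (230,220). I'll push slowly, slanting slightly right.

Call:
arm_command:
  travel:
    - [0.003, 0.0116, 0]
    - [0.006, 0.023, 0]
    - [0.009, 0.035, 0]
    - [0.0123, 0.0464, 0]
    - [0.0154, 0.0538, 0]
    - [0.0185, 0.0613, 0]
    - [0.0216, 0.0687, 0]
    - [0.0247, 0.0762, 0]
    - [0.0278, 0.0836, 0]
    - [0.0309, 0.0911, 0]
    - [0.034, 0.0985, 0]
    - [0.0371, 0.106, 0]
    - [0.0402, 0.1134, 0]
    - [0.0433, 0.1209, 0]
    - [0.0464, 0.1283, 0]
  delta_rot:
    - [0, 0, 0]
    - [0, 0, 0]
    - [0, 0, 0]
    - [0, 0, 0]
    - [0, 0, 0]
    - [0, 0, 0]
    - [0, 0, 0]
    - [0, 0, 0]
    - [0, 0, 0]
    - [0, 0, 0]
    - [0, 0, 0]
    - [0, 0, 0]
    - [0, 0, 0]
    - [0, 0, 0]
    - [0, 0, 0]

```text
time_s: 4.75
tcp_pos: [0.5835, -0.0919, 0.0555]
eef_rot: [-179.9, 40.0, -104.9]
contact_force: [-2.3, -4.1, -0.3]
gripper_width: 0.0875
gripper_force: 2.0
```

```bash
cat > look.py <<'E'
import sys
from mv import *
n=sys.argv[1]; s=r.get_state(); cap('scene','s'+n); cap('top','t'+n)
d=np.r_[s['tcp_pos'][:2]-P,0]; print('tcp press',d@XP,d@YP,s['tcp_pos'],s['contact_force'],s['time_s'])
a=cv2.imread(f'pics/s{n}.png')[140:325,220:385]; b=cv2.imread(f'pics/t{n}.png')[115:225,265:405]
a=cv2.resize(a,(464,520),interpolation=3); b=cv2.resize(b,None,fx=2.3,fy=2.3,interpolation=3); b=np.vstack([b,np.zeros((520-b.shape[0],b.shape[1],3))])
cv2.imwrite('pics/c'+n+'.png',np.clip(np.hstack([a,b])*1.4,0,255).astype('uint8'))
E
python3 look.py 2
```

```text
tcp press -0.1099154164128827 0.006865058113271382 [ 0.58349408 -0.09188481  0.0555477 ] [-2.30924793 -4.07295163 -0.25071819] 4.75
```

View pics/c2.png

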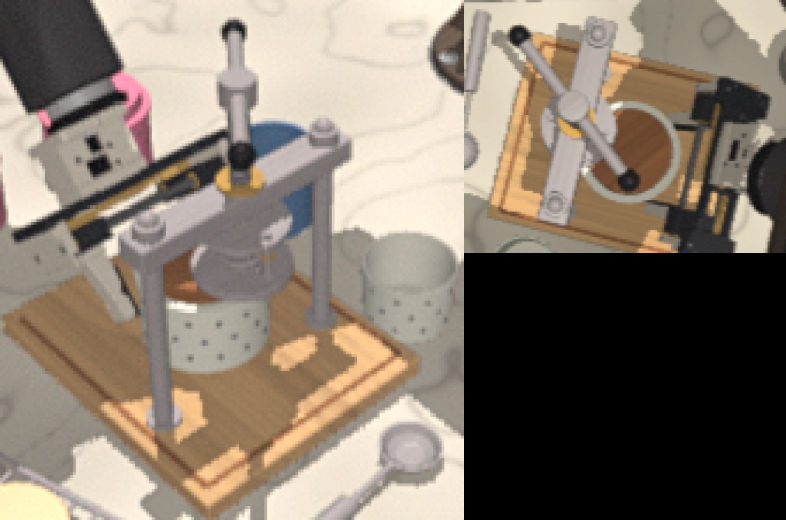

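The mould is sliding in the cradle (rim centre in the top crop about (629.5,151)) at 4.7 N. I'll compute where it is in the press frame.

Run:
```python
from mv import *
for n,uv in (('t2',(265+(629.5-464)/2.3-.3,115+151/2.3-.3)),):
    m=atz(n,*uv,.096); d=m-np.r_[P,.096]; print(m,d@XP,d@YP)
```

```text
[ 0.59883144 -0.0422668   0.096     ] -0.05802383745714063 0.004756537152589611
```

Call:
arm_command:
  travel:
    - [0.0032, 0.0074, 0]
    - [0.0064, 0.0148, 0]
    - [0.0096, 0.0222, 0]
    - [0.0128, 0.0296, 0]
    - [0.016, 0.037, 0]
    - [0.0192, 0.0444, 0]
    - [0.0224, 0.0518, 0]
    - [0.0256, 0.0592, 0]
    - [0.0288, 0.0666, 0]
    - [0.032, 0.074, 0]
    - [0.034, 0.0815, 0]
    - [0.036, 0.089, 0]
    - [0.038, 0.096, 0]
    - [0.0397, 0.1025, 0]
    - [0.041, 0.1075, 0]
    - [0.041, 0.1075, 0]
  delta_rot:
    - [0, 0, 0]
    - [0, 0, 0]
    - [0, 0, 0]
    - [0, 0, 0]
    - [0, 0, 0]
    - [0, 0, 0]
    - [0, 0, 0]
    - [0, 0, 0]
    - [0, 0, 0]
    - [0, 0, 0]
    - [0, 0, 0]
    - [0, 0, 0]
    - [0, 0, 0]
    - [0, 0, 0]
    - [0, 0, 0]
    - [0, 0, 0]

```text
time_s: 6.85
tcp_pos: [0.604, -0.038, 0.0556]
eef_rot: [-179.9, 40.0, -104.8]
contact_force: [-0.4, -1.8, -1.2]
gripper_width: 0.0877
gripper_force: 1.5
```

```bash
python3 look.py 3
```

```text
tcp press -0.05254659232923573 0.000871024700367486 [ 0.60399093 -0.03796831  0.05559348] [-0.43468736 -1.80098667 -1.24091784] 6.85
```

View pics/c3.png

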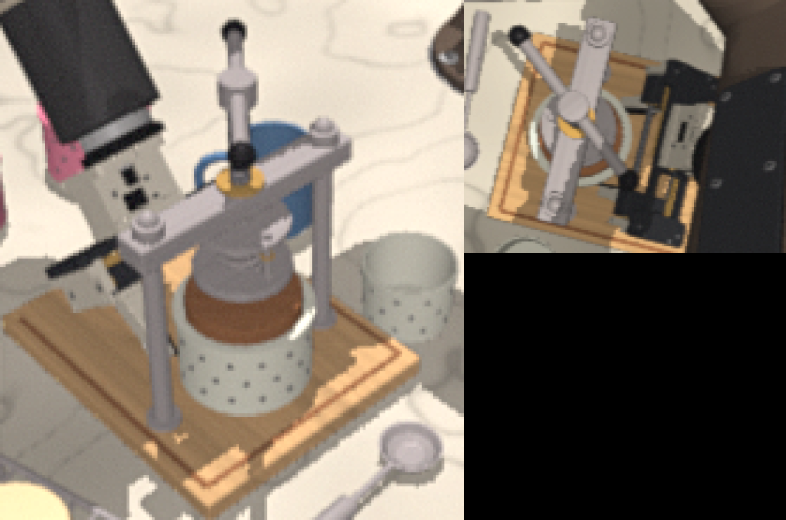

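The mould now stands under the plate. In the top crop its rim spans x 531–635 with its bottom at y 184. In the scene crop its wall spans x 173–317 and its base bottom is at y≈411. I'll compare this with the prediction for a centred mould.

Run:
```python
from mv import *
t=np.linspace(0,2*np.pi,181)
def ext(n,f,l,z,tr):
    q=np.array([tr(*proj(n,pw(f+.055*np.cos(a),l+.055*np.sin(a),z))) for a in t]); return np.r_[q.min(0),q.max(0)].round(1)
Tt=lambda u,v:((u-265+.5)*2.3+464,(v-115+.5)*2.3)
Ss=lambda u,v:((u-220+.5)*464/165,(v-140+.5)*520/185)
for f,l in((0,0),(.005,0),(0,.005)):
    print(f,l,'top rim',ext('t3',f,l,.096,Tt),'scene rim',ext('s3',f,l,.096,Ss),'scene base',ext('s3',f,l,.026,Ss))
# dump enlarged bright crop for rim check
a=cv2.imread('pics/s3.png')[195:295,270:340]; b=cv2.imread('pics/t3.png')[145:205,285:350]
a=cv2.resize(a,(385,550),interpolation=3); b=cv2.resize(b,(390,360),interpolation=3); b=np.vstack([b,np.zeros((190,390,3))])
cv2.imwrite('pics/c4.png',np.clip(np.hstack([a,b])*1.4,0,255).astype('uint8'))
for f,l in((0,0),):
    print('c4 base',ext('s3',f,l,.026,lambda u,v:((u-270+.5)*5.5,(v-195+.5)*5.5)),'c4 rim',ext('t3',f,l,.096,lambda u,v:((u-285+.5)*6+385,(v-145+.5)*6)))
```

```text
0 0 top rim [531.1  86.2 629.7 184.4] scene rim [174.3 259.8 313.9 353.9] scene base [178.9 322.7 313.1 418.4]
0.005 0 top rim [526.7  85.2 625.3 183.4] scene rim [178.3 262.7 318.3 357.3] scene base [182.7 325.6 317.4 421.9]
0 0.005 top rim [530.   90.5 628.6 188.8] scene rim [179.2 257.2 318.4 350.7] scene base [183.6 320.  317.5 415.2]
c4 base [ 74.9 328.9 337.4 516.3] c4 rim [439.9  44.8 697.3 301.1]
```

View pics/c4.png

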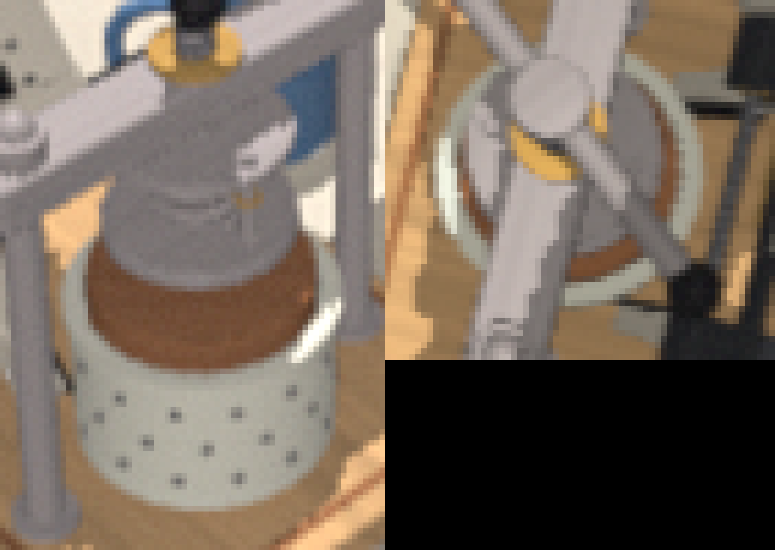

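The mould is centred within about 1.5 mm: the rim centre is at (570,176) in this crop against a predicted (568.6,173). Next I retreat, and from the plate's lower edge (c4 y≈290, x 102–298) I estimate the gap.

Call:
arm_command:
  travel:
    - [-0.01, -0.04, 0]
    - [-0.026, -0.097, 0]
    - [-0.044, -0.164, 0]
    - [-0.059, -0.222, 0]
    - [-0.062, -0.232, 0.05]
    - [-0.062, -0.232, 0.15]
    - [-0.062, -0.232, 0.25]
    - [-0.062, -0.232, 0.35]
    - [-0.062, -0.232, 0.45]
    - [-0.062, -0.232, 0.55]
    - [-0.062, -0.232, 0.62]
    - [-0.062, -0.232, 0.65]
    - [-0.062, -0.232, 0.65]
    - [-0.062, -0.232, 0.65]
  delta_rot:
    - [0, 0, 0]
    - [0, 0, 0]
    - [0, 0, 0]
    - [0, 0, 0]
    - [0, 0, 0]
    - [0, 0, 0]
    - [-0.06, 0.016, 0]
    - [-0.13, 0.034, 0]
    - [-0.2, 0.053, 0]
    - [-0.27, 0.072, 0]
    - [-0.34, 0.09, 0]
    - [-0.43, 0.114, 0]
    - [-0.43, 0.114, 0]
    - [-0.43, 0.114, 0]

```text
time_s: 8.7
tcp_pos: [0.5724, -0.1537, 0.3807]
eef_rot: [-179.9, 0.1, -104.8]
contact_force: [0.4, -0.4, -1.0]
gripper_width: 0.0879
gripper_force: 0.0
```

Run:
```python
from mv import *
s=r.get_state(); print(s['tcp_pos'],s['eef_rot'],s['time_s'])
t=np.linspace(0,2*np.pi,181)
for z in (.127,.131,.135,.139):
    q=np.array([proj('s3',pw(.04*np.cos(a),.04*np.sin(a),z)) for a in t]); q=(q-[269.5,194.5])*5.5; print(z,q.min(0).round(),q.max(0).round())
C=np.r_[P,0]
a0=np.radians(275.6); tgt=C+[.048*np.cos(a0),.048*np.sin(a0),.36]
print('to above',((tgt-s['tcp_pos'])/.5).round(4))
k=np.arange(1,21); a=a0-np.radians(18)*k
print(np.c_[.096*(np.cos(a)-np.cos(a0)),.096*(np.sin(a)-np.sin(a0)),-.0012*k].round(4).tolist())
cap('scene','s4');cap('top','t4')
```

```text
[ 0.5723971  -0.15374073  0.38065826] [-1.79949582e+02  1.12604056e-01 -1.04816060e+02] 8.7
0.127 [100. 171.] [302. 304.]
0.131 [ 99. 164.] [302. 296.]
0.135 [ 99. 156.] [302. 288.]
0.139 [ 98. 149.] [302. 280.]
to above [ 0.1012  0.2371 -0.0413]
[[-0.03, 0.0018, -0.0012], [-0.0579, 0.0127, -0.0024], [-0.0812, 0.0318, -0.0036], [-0.0973, 0.0571, -0.0048], [-0.1049, 0.0862, -0.006], [-0.1031, 0.1162, -0.0072], [-0.0922, 0.1441, -0.0084], [-0.0731, 0.1673, -0.0096], [-0.0478, 0.1835, -0.0108], [-0.0187, 0.1911, -0.012], [0.0112, 0.1893, -0.0132], [0.0392, 0.1783, -0.0144], [0.0624, 0.1593, -0.0156], [0.0786, 0.134, -0.0168], [0.0862, 0.1049, -0.018], [0.0844, 0.0749, -0.0192], [0.0734, 0.047, -0.0204], [0.0544, 0.0238, -0.0216], [0.0291, 0.0076, -0.0228], [0.0, 0.0, -0.024]]
```

Call:
arm_command:
  travel:
    - [0.02, 0.05, 0]
    - [0.05, 0.12, -0.01]
    - [0.08, 0.19, -0.03]
    - [0.101, 0.237, -0.041]
    - [0.101, 0.237, -0.041]
    - [0.101, 0.237, -0.041]
    - [0.101, 0.237, -0.07]
    - [0.101, 0.237, -0.1]
    - [0.101, 0.237, -0.13]
    - [0.101, 0.237, -0.145]
    - [0.101, 0.237, -0.145]
    - [0.101, 0.237, -0.145]
  delta_rot:
    - [0, 0, 0]
    - [0, 0, 0]
    - [0, 0, 0]
    - [0, 0, 0]
    - [0, 0, 0]
    - [0, 0, 0]
    - [0, 0, 0]
    - [0, 0, 0]
    - [0, 0, 0]
    - [0, 0, 0]
    - [0, 0, 0]
    - [0, 0, 0]
  grip: 0
  newtons: 10

```text
time_s: 10.3
tcp_pos: [0.6237, -0.0358, 0.3086]
eef_rot: [-179.9, -0.0, -104.8]
contact_force: [-0.4, 0.3, 0.1]
gripper_width: 0.0005
gripper_force: 0.0
```

Call:
arm_command:
  travel:
    - [-0.03, 0.0018, -0.0012]
    - [-0.0579, 0.0127, -0.0024]
    - [-0.0812, 0.0318, -0.0036]
    - [-0.0973, 0.0571, -0.0048]
    - [-0.1049, 0.0862, -0.006]
    - [-0.1031, 0.1162, -0.0072]
    - [-0.0922, 0.1441, -0.0084]
    - [-0.0731, 0.1673, -0.0096]
    - [-0.0478, 0.1835, -0.0108]
    - [-0.0187, 0.1911, -0.012]
  delta_rot:
    - [0, 0, 0]
    - [0, 0, 0]
    - [0, 0, 0]
    - [0, 0, 0]
    - [0, 0, 0]
    - [0, 0, 0]
    - [0, 0, 0]
    - [0, 0, 0]
    - [0, 0, 0]
    - [0, 0, 0]

```text
time_s: 11.55
tcp_pos: [0.615, 0.0603, 0.3016]
eef_rot: [-180.0, -0.0, -104.8]
contact_force: [-2.8, -0.8, 0.0]
gripper_width: 0.0005
gripper_force: 0.9
```

Run:
```python
from mv import *
s=r.get_state(); print(s['contact_force'],s['tcp_pos'])
cap('scene','s5')
b=np.linalg.norm
im=cv2.imread('pics/s5.png').astype(int)
# black ball blobs in the handle region
m=(im.max(2)<45).astype('uint8'); m[:, :250]=0; m[:,370:]=0; m[:100]=0; m[230:]=0
n,l,st,c=cv2.connectedComponentsWithStats(m)
print([(st[i].tolist(),c[i].round(1).tolist()) for i in range(1,n) if st[i,4]>12])
for a in range(0,360,30):
    t=np.radians(a); print(a,proj('s5',[P[0]+.08*np.cos(t),P[1]+.08*np.sin(t),.292]).round(0),end=' ')
```

```text
[-2.83842136 -0.79117     0.03935821] [0.61495913 0.06034857 0.30156847]
[([306, 100, 42, 13, 305], [326.2, 107.2]), ([319, 100, 16, 1, 16], [326.5, 100.0]), ([274, 114, 96, 71, 1254], [324.8, 146.7]), ([322, 129, 6, 7, 27], [324.6, 132.4]), ([323, 189, 9, 9, 61], [327.1, 192.8])]
0 [280. 194.] 30 [301. 197.] 60 [323. 195.] 90 [339. 186.] 120 [345. 174.] 150 [339. 164.] 180 [325. 156.] 210 [307. 153.] 240 [287. 155.] 270 [272. 162.] 300 [264. 173.] 330 [266. 184.]
```

Call:
arm_command:
  travel:
    - [0.03, -0.0018, -0.0012]
    - [0.0579, -0.0127, -0.0024]
    - [0.0812, -0.0318, -0.0036]
    - [0.0973, -0.0571, -0.0048]
    - [0.1049, -0.0862, -0.006]
    - [0.1031, -0.1162, -0.0072]
    - [0.0922, -0.1441, -0.0084]
    - [0.0731, -0.1673, -0.0096]
    - [0.0478, -0.1835, -0.0108]
    - [0.0187, -0.1911, -0.012]
    - [-0.0112, -0.1893, -0.0132]
    - [-0.0392, -0.1783, -0.0144]
    - [-0.0624, -0.1593, -0.0156]
    - [-0.0786, -0.134, -0.0168]
    - [-0.0862, -0.1049, -0.018]
    - [-0.0844, -0.0749, -0.0192]
    - [-0.0734, -0.047, -0.0204]
    - [-0.0544, -0.0238, -0.0216]
    - [-0.0291, -0.0076, -0.0228]
    - [0.0, 0.0, -0.024]
  delta_rot:
    - [0, 0, 0]
    - [0, 0, 0]
    - [0, 0, 0]
    - [0, 0, 0]
    - [0, 0, 0]
    - [0, 0, 0]
    - [0, 0, 0]
    - [0, 0, 0]
    - [0, 0, 0]
    - [0, 0, 0]
    - [0, 0, 0]
    - [0, 0, 0]
    - [0, 0, 0]
    - [0, 0, 0]
    - [0, 0, 0]
    - [0, 0, 0]
    - [0, 0, 0]
    - [0, 0, 0]
    - [0, 0, 0]
    - [0, 0, 0]

```text
time_s: 14.1
tcp_pos: [0.615, 0.0603, 0.2896]
eef_rot: [-180.0, -0.0, -104.8]
contact_force: [-2.6, -0.8, 0.2]
gripper_width: 0.0006
gripper_force: 0.9
```

```bash
cat > ball.py <<'E'
import sys
from mv import *
n=sys.argv[1]; z=float(sys.argv[2]); s=r.get_state(); print(s['contact_force'].round(1),s['tcp_pos'].round(4),s['time_s'])
cap('scene','s'+n)
im=cv2.imread(f'pics/s{n}.png').astype(int)
m=(im.max(2)<45).astype('uint8'); m[:, :250]=0; m[:,370:]=0; m[:100]=0; m[230:]=0
k,l,st,c=cv2.connectedComponentsWithStats(m)
print([(st[i].tolist(),c[i].round(1).tolist()) for i in range(1,k) if 20<st[i,4]<150])
for a in (0,30,60,90,120): print(a,proj('s'+n,[P[0]+.08*np.cos(np.radians(a)),P[1]+.08*np.sin(np.radians(a)),z]).round(0),end=' ')
E
python3 ball.py 6 .280
```

```text
[-2.6 -0.8  0.2] [0.615  0.0603 0.2896] 14.1
[([322, 136, 6, 6, 24], [324.5, 138.5]), ([323, 194, 9, 9, 61], [327.0, 198.2])]
0 [280. 199.] 30 [301. 203.] 60 [323. 200.] 90 [339. 191.] 120 [345. 180.]
```

Call:
arm_command:
  travel:
    - [0.03, -0.0018, -0.0012]
    - [0.0579, -0.0127, -0.0024]
    - [0.0812, -0.0318, -0.0036]
    - [0.0973, -0.0571, -0.0048]
    - [0.1049, -0.0862, -0.006]
    - [0.1031, -0.1162, -0.0072]
    - [0.0922, -0.1441, -0.0084]
    - [0.0731, -0.1673, -0.0096]
    - [0.0478, -0.1835, -0.0108]
    - [0.0187, -0.1911, -0.012]
    - [-0.0112, -0.1893, -0.0132]
    - [-0.0392, -0.1783, -0.0144]
    - [-0.0624, -0.1593, -0.0156]
    - [-0.0786, -0.134, -0.0168]
    - [-0.0862, -0.1049, -0.018]
    - [-0.0844, -0.0749, -0.0192]
    - [-0.0734, -0.047, -0.0204]
    - [-0.0544, -0.0238, -0.0216]
    - [-0.0291, -0.0076, -0.0228]
    - [0.0, 0.0, -0.024]
  delta_rot:
    - [0, 0, 0]
    - [0, 0, 0]
    - [0, 0, 0]
    - [0, 0, 0]
    - [0, 0, 0]
    - [0, 0, 0]
    - [0, 0, 0]
    - [0, 0, 0]
    - [0, 0, 0]
    - [0, 0, 0]
    - [0, 0, 0]
    - [0, 0, 0]
    - [0, 0, 0]
    - [0, 0, 0]
    - [0, 0, 0]
    - [0, 0, 0]
    - [0, 0, 0]
    - [0, 0, 0]
    - [0, 0, 0]
    - [0, 0, 0]

```text
time_s: 16.65
tcp_pos: [0.6149, 0.0603, 0.2776]
eef_rot: [-180.0, -0.0, -104.8]
contact_force: [-3.1, -0.6, 0.0]
gripper_width: 0.0005
gripper_force: 1.1
```

```bash
python3 ball.py 7 .268
python3 - <<'E'
from mv import *
b=[cv2.resize(cv2.imread(f'pics/s{n}.png')[185:255,280:335],(385,490),interpolation=3) for n in(5,7)]
cv2.imwrite('pics/c7.png',np.clip(np.hstack(b)*1.5,0,255).astype('uint8'))
E
```

```text
[-3.1 -0.6  0. ] [0.6149 0.0603 0.2776] 16.65
[([322, 142, 6, 6, 25], [324.6, 144.6]), ([323, 199, 9, 9, 66], [327.1, 203.3])]
0 [281. 204.] 30 [301. 208.] 60 [323. 205.] 90 [339. 196.] 120 [344. 185.]
```

View pics/c7.png

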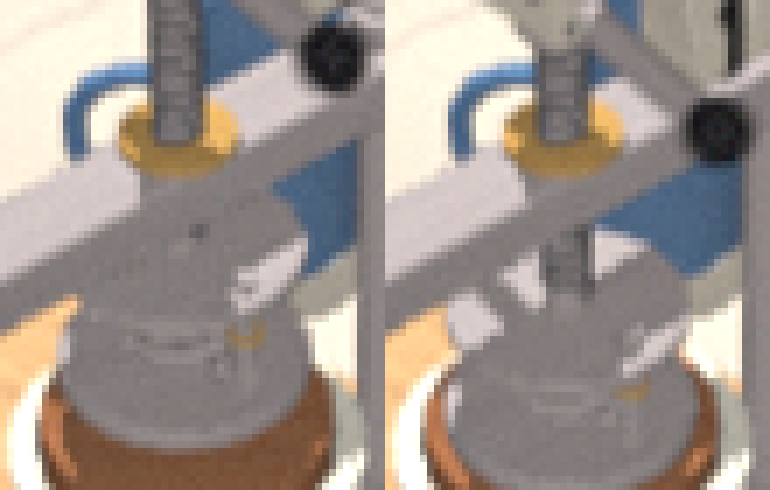

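Right half: the plate has come down onto the follower, and the flange stands above the lower ring (right crop about (633,390)). I wind on 270°, slower at the end.

Call:
arm_command:
  travel:
    - [0.03, -0.0018, -0.0012]
    - [0.0579, -0.0127, -0.0024]
    - [0.0812, -0.0318, -0.0036]
    - [0.0973, -0.0571, -0.0048]
    - [0.1049, -0.0862, -0.006]
    - [0.1031, -0.1162, -0.0072]
    - [0.0922, -0.1441, -0.0084]
    - [0.0731, -0.1673, -0.0096]
    - [0.0478, -0.1835, -0.0108]
    - [0.0187, -0.1911, -0.012]
    - [0.0037, -0.1914, -0.0126]
    - [-0.0112, -0.1893, -0.0132]
    - [-0.0257, -0.1849, -0.0138]
    - [-0.0392, -0.1783, -0.0144]
    - [-0.0516, -0.1697, -0.015]
    - [-0.0624, -0.1593, -0.0156]
    - [-0.0715, -0.1473, -0.0162]
    - [-0.0786, -0.134, -0.0168]
    - [-0.0835, -0.1197, -0.0174]
    - [-0.0862, -0.1049, -0.018]
  delta_rot:
    - [0, 0, 0]
    - [0, 0, 0]
    - [0, 0, 0]
    - [0, 0, 0]
    - [0, 0, 0]
    - [0, 0, 0]
    - [0, 0, 0]
    - [0, 0, 0]
    - [0, 0, 0]
    - [0, 0, 0]
    - [0, 0, 0]
    - [0, 0, 0]
    - [0, 0, 0]
    - [0, 0, 0]
    - [0, 0, 0]
    - [0, 0, 0]
    - [0, 0, 0]
    - [0, 0, 0]
    - [0, 0, 0]
    - [0, 0, 0]

```text
time_s: 19.2
tcp_pos: [0.5708, 0.0077, 0.269]
eef_rot: [-179.9, -0.0, -104.8]
contact_force: [1.3, -2.7, -0.5]
gripper_width: 0.0006
gripper_force: 1.1
```

Call:
arm_command:
  travel:
    - [0, 0, 0]
    - [0, 0, 0]
    - [0, 0, 0]
    - [0, 0, 0]
    - [0, 0, 0]
    - [0, 0, 0]
    - [0, 0, 0]
    - [0, 0, 0]
    - [0, 0, 0]
    - [0, 0, 0]
    - [0, 0, 0]
    - [0, 0, 0]
  delta_rot:
    - [0, 0, 0]
    - [0, 0, 0]
    - [0, 0, 0]
    - [0, 0, 0]
    - [0, 0, 0]
    - [0, 0, 0]
    - [0, 0, 0]
    - [0, 0, 0]
    - [0, 0, 0]
    - [0, 0, 0]
    - [0, 0, 0]
    - [0, 0, 0]

```text
time_s: 20.7
tcp_pos: [0.571, 0.0072, 0.2691]
eef_rot: [-179.9, -0.0, -104.8]
contact_force: [-0.2, -0.3, -0.2]
gripper_width: 0.0002
gripper_force: 0.0
```

```bash
python3 ball.py 8 .259
python3 - <<'E'
from mv import *
# brass ring centroid below flange, and vertical shift of plate patch
def patch(n): return cv2.imread(f'pics/s{n}.png').astype(np.float32)
for n in (3,4,5,6,7,8):
    im=patch(n)[215:265,300:330]; b,g,rr=im[...,0],im[...,1],im[...,2]
    w=np.clip(rr-b-30,0,None)*((rr-g)<0.45*(rr-b))
    ys,xs=np.nonzero(w>5); print(n,[(int(x)+300,int(y)+215,int(w[y,x])) for y,x in zip(ys,xs)][:14])
E
```

```text
[-0.2 -0.3 -0.2] [0.571  0.0072 0.2691] 20.7
[([310, 129, 6, 6, 24], [312.5, 131.8]), ([332, 171, 7, 7, 32], [335.4, 173.6]), ([267, 198, 10, 9, 63], [271.3, 202.1])]
0 [281. 208.] 30 [302. 212.] 60 [323. 209.] 90 [339. 200.] 120 [344. 188.] 3 [(313, 231, 14), (316, 231, 12), (314, 232, 9)]
4 [(313, 231, 13), (328, 238, 6)]
5 [(313, 233, 10), (316, 233, 11), (328, 238, 6), (329, 238, 6)]
6 [(313, 237, 12), (316, 237, 8), (329, 238, 6), (329, 239, 24)]
7 [(329, 238, 6), (316, 240, 8), (314, 241, 7), (315, 241, 10), (316, 241, 10)]
8 [(315, 238, 6), (316, 238, 10), (328, 238, 6), (329, 238, 6), (329, 240, 15)]
```

```bash
cat > edge.py <<'E'
from mv import *
import sys
def edge(n):
    im=cv2.GaussianBlur(cv2.imread(f'pics/s{n}.png'),(3,1),0).astype(float); out=[]
    for x in range(296,313):
        s=(im[:,x,2]-im[:,x,0])/(im[:,x].max(1)+1); y=np.arange(225,268)
        i=[k for k in y if s[k]<.25 and s[k+1]>=.25]
        if i: k=i[-1]; out.append(k+(.25-s[k])/(s[k+1]-s[k]))
        else: out.append(np.nan)
    return np.array(out)
ns=[int(a) for a in sys.argv[1:]]; e={n:edge(n) for n in ns}
t=np.linspace(0,2*np.pi,361)
def zof(n):
    # z minimising mismatch of predicted front edge at those columns
    best=[]
    for z in np.arange(.09,.14,.0005):
        q=np.array([proj(f's{n}',pw(.04*np.cos(a),.04*np.sin(a),z)) for a in t]); c=q[:,1].mean(); q=q[q[:,1]>c]; q=q[np.argsort(q[:,0])]
        best.append((np.nanmedian(np.abs(np.interp(np.arange(296,313),q[:,0],q[:,1])-e[n])),z))
    return min(best)
for n in ns: print(n,e[n].round(1)[::3],np.nanmedian(e[n]).round(2),zof(n))
E
python3 edge.py 3 4 5 6 7 8
```

```text
3 [245.5 246.4 247.  247.3 247.1 246.5] 246.83 (np.float64(0.08461545630976275), np.float64(0.13400000000000004))
4 [245.5 246.4 247.  247.3 247.1 246.5] 246.89 (np.float64(0.031701053409761926), np.float64(0.13400000000000004))
5 [247.2 248.3 248.6 249.  248.7 248.4] 248.5 (np.float64(0.08693447533138965), np.float64(0.12900000000000003))
6 [251.3 252.3 252.9 253.3 253.  252.4] 252.61 (np.float64(0.08252006351875707), np.float64(0.11750000000000002))
7 [254.2 255.3 255.9 256.3 255.9 255.4] 255.64 (np.float64(0.06236585307186715), np.float64(0.10900000000000001))
8 [255.3 256.4 257.  257.3 257.2 256.5] 256.83 (np.float64(0.0413661665612608), np.float64(0.10550000000000001))
```

The plate edge tracking is consistent: the plate dropped 5.0 mm while hanging free, matching the winding, and the squeeze is now about 9 mm. I wind another 171° slowly.

Call:
arm_command:
  travel:
    - [-0.0003, 0.0151, -0.0006]
    - [0.0018, 0.03, -0.0012]
    - [0.0062, 0.0444, -0.0018]
    - [0.0128, 0.0579, -0.0024]
    - [0.0214, 0.0703, -0.003]
    - [0.0318, 0.0811, -0.0036]
    - [0.0438, 0.0902, -0.0042]
    - [0.0571, 0.0973, -0.0048]
    - [0.0714, 0.1023, -0.0054]
    - [0.0862, 0.1049, -0.006]
    - [0.1013, 0.1052, -0.0066]
    - [0.1162, 0.1031, -0.0072]
    - [0.1306, 0.0987, -0.0078]
    - [0.1441, 0.0922, -0.0084]
    - [0.1565, 0.0835, -0.009]
    - [0.1674, 0.0731, -0.0096]
    - [0.1764, 0.0611, -0.0102]
    - [0.1835, 0.0478, -0.0108]
    - [0.1885, 0.0336, -0.0114]
  delta_rot:
    - [0, 0, 0]
    - [0, 0, 0]
    - [0, 0, 0]
    - [0, 0, 0]
    - [0, 0, 0]
    - [0, 0, 0]
    - [0, 0, 0]
    - [0, 0, 0]
    - [0, 0, 0]
    - [0, 0, 0]
    - [0, 0, 0]
    - [0, 0, 0]
    - [0, 0, 0]
    - [0, 0, 0]
    - [0, 0, 0]
    - [0, 0, 0]
    - [0, 0, 0]
    - [0, 0, 0]
    - [0, 0, 0]

```text
time_s: 23.12
tcp_pos: [0.6655, 0.0236, 0.2634]
eef_rot: [-179.9, -0.0, -104.8]
contact_force: [-0.8, 1.7, -0.1]
gripper_width: 0.0005
gripper_force: 0.6
```

Call:
arm_command:
  travel:
    - [0, 0, 0]
    - [-0.005, 0.02, 0]
    - [-0.005, 0.02, 0.03]
    - [-0.005, 0.02, 0.1]
    - [-0.005, 0.02, 0.2]
    - [-0.005, 0.02, 0.3]
    - [-0.005, 0.02, 0.35]
    - [-0.005, 0.02, 0.35]
    - [-0.005, 0.02, 0.35]
    - [-0.005, 0.02, 0.35]
    - [-0.005, 0.02, 0.35]
    - [-0.005, 0.02, 0.35]
    - [-0.005, 0.02, 0.35]
    - [-0.005, 0.02, 0.35]
    - [-0.005, 0.02, 0.35]
    - [-0.005, 0.02, 0.35]
    - [-0.005, 0.02, 0.35]
    - [-0.005, 0.02, 0.35]
  delta_rot:
    - [0, 0, 0]
    - [0, 0, 0]
    - [0, 0, 0]
    - [0, 0, 0]
    - [0, 0, 0]
    - [0, 0, 0]
    - [0, 0, 0]
    - [0, 0, 0]
    - [0, 0, 0]
    - [0, 0, 0]
    - [0, 0, 0]
    - [0, 0, 0]
    - [0, 0, 0]
    - [0, 0, 0]
    - [0, 0, 0]
    - [0, 0, 0]
    - [0, 0, 0]
    - [0, 0, 0]

```text
time_s: 25.38
tcp_pos: [0.6627, 0.034, 0.4384]
eef_rot: [-179.9, -0.0, -104.8]
contact_force: [-0.3, -0.3, -0.4]
gripper_width: 0.0008
gripper_force: 0.0
```

```bash
python3 ball.py 9 .254; echo; python3 edge.py 8 9
python3 - <<'E'
from mv import *
d=cv2.imread('pics/s9.png')
a=cv2.resize(d[180:265,275:340],(455,595),interpolation=cv2.INTER_LANCZOS4); b=cv2.resize(d[100:330,190:440],(345,317))
b=np.vstack([b,np.zeros((278,345,3),'uint8')]); cv2.imwrite('pics/c9.png',np.clip(np.hstack([a,b])*1.6,0,255).astype('uint8'))
E
```

```text
[-0.3 -0.3 -0.4] [0.6627 0.034  0.4384] 25.375
[([300, 104, 4, 25, 47], [301.5, 114.8]), ([327, 170, 7, 8, 31], [330.7, 173.0]), ([272, 204, 9, 8, 59], [276.0, 207.5])]
0 [281. 210.] 30 [302. 214.] 60 [323. 211.] 90 [339. 202.] 120 [344. 190.] 
8 [255.3 256.4 257.  257.3 257.2 256.5] 256.83 (np.float64(0.0413661665612608), np.float64(0.10550000000000001))
9 [255.9 257.  257.4 257.5 257.6 257.2] 257.34 (np.float64(0.08418199460936648), np.float64(0.10450000000000001))
```

View pics/c9.png

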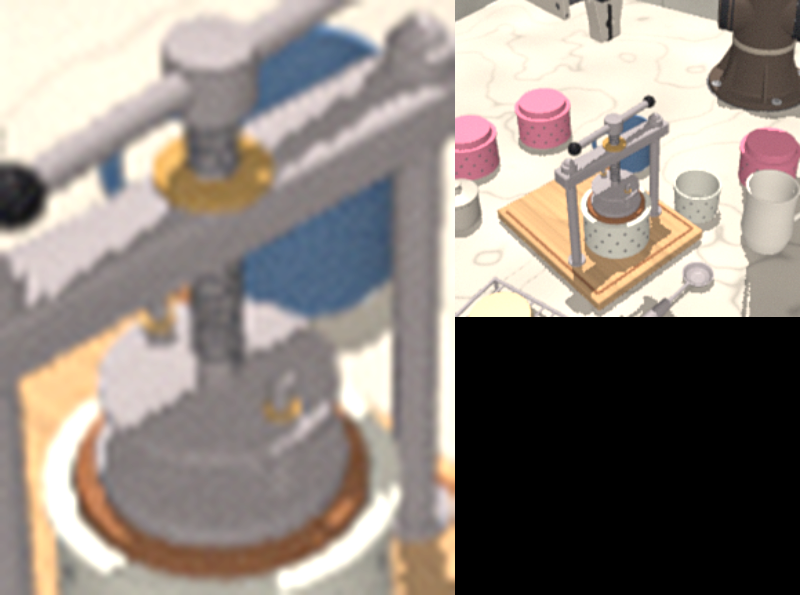

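The final view shows the upper rings ((160,325) and (282,408)) just above the flange, with the lower rings hidden beneath it. The squeeze computes to about 13 mm after settling. The mould rim and plate are concentric (222 against 225 px), the neighbouring objects in view stand where they were, and the arm is clear.

```bash
python3 -c "
from h import *
print(close_job())"
```

```text
the job is handed in; nothing more can be done
None
```

The job is handed in: the mould stands centred under the plate to within about 1.5 mm, and after settling the flange sits between the two rings at about 13 mm of squeeze, finished at 25 s with the arm clear.

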